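# Close up the specimen carrier

### The job

Get the loaded blood-tube carrier ready to go: first push the upright hold-down flap all the way down flat over the tubes, then push the cover fully shut over it without slamming it. Push gently with the fingertips or the outside of the fingers - do not grip or lift anything; keep the carrier in its place, the tubes in their holes and the things around it where they stand.

Things in the scene. Friction and masses are not known exactly. Their poses are not given: they have to be found in the camera images.
- carrier: Open-topped grey plastic specimen carrier, 250 (its x) x 180 (y) x 115 mm high, walls and floor 5 mm, about 1.8 kg, loose on the bench. Origin: centre of its underside, z up. Both hinges run along its x axis: the cover's on its +y rim, the inner flap's inside its -y wall. A white grid inside holds the tubes. Bystanders around it are at most 75 mm tall.
- flap (a joint): Flap angle (rad): 0 = folded flat over the tubes, 1.57 = upright, stop at 1.8 (leaning out over the -y wall). Friction hinge, 0.2 N m: it stays at any angle and must be pushed all the way. Aluminium plate 224 (x) x 150 x 3 mm, 0.17 kg, 2 mm dark foam pad below. Flat, it lies 91 mm above the bench, 24 mm below the carrier's rim, pad about 2.5 mm above the tube caps.
- flap_hinge (a point): Middle of the flap's hinge line: carrier frame (0, -78, 91) mm.
- flap_edge (a point): Middle of the flap's free edge, 150 mm from its hinge, in the mid plane of the plate. Folded flat it is at carrier (0, 72, 91) mm.
- cover (a joint): Cover angle (rad): 0 = shut on the rim, 1.57 = upright on the carrier's +y side, stop at 2.0 (leaning outwards). Friction hinge, 0.45 N m: it stays at any angle and must be pushed all the way. Hollow grey plastic shell 250 (x) x 180 x 22 mm, 0.3 kg, hollow side inwards, flat outside with a 1 mm raised panel. Shut, its top is 138 mm above the bench. It cannot pass a raised flap.
- cover_hinge (a point): Middle of the cover's hinge line: carrier frame (0, 90, 116) mm.
- cover_edge (a point): Middle of the cover's free edge, on its outer face: 180 mm from the hinge along the cover, 22 mm outwards of the hinge plane. Shut it is at carrier (0, -90, 138) mm.
- tube0: Capped blood tube, 13 mm wide, 80 mm tall with its 15.6 mm cap, 14 g, standing loose in the grid on the carrier's floor (5 mm above the bench). Origin: centre of its foot.
- tube1: Capped blood tube, 13 mm wide, 80 mm tall with its 15.6 mm cap, 14 g, standing loose in the grid on the carrier's floor (5 mm above the bench). Origin: centre of its foot.
- tube2: Capped blood tube, 13 mm wide, 80 mm tall with its 15.6 mm cap, 14 g, standing loose in the grid on the carrier's floor (5 mm above the bench). Origin: centre of its foot.
- tube3: Capped blood tube, 13 mm wide, 80 mm tall with its 15.6 mm cap, 14 g, standing loose in the grid on the carrier's floor (5 mm above the bench). Origin: centre of its foot.
- tube4: Capped blood tube, 13 mm wide, 80 mm tall with its 15.6 mm cap, 14 g, standing loose in the grid on the carrier's floor (5 mm above the bench). Origin: centre of its foot.
- tube5: Capped blood tube, 13 mm wide, 80 mm tall with its 15.6 mm cap, 14 g, standing loose in the grid on the carrier's floor (5 mm above the bench). Origin: centre of its foot.
- reagent_a: White reagent bottle, 42 mm wide, 75 mm tall, loose on the bench near the carrier; not to be disturbed. Origin: centre of its underside.
- reagent_b: White reagent bottle, 38 mm wide, 66 mm tall, loose on the bench near the carrier; not to be disturbed. Origin: centre of its underside.
- specimen_jar: Specimen jar, 58 mm wide, 62 mm tall, loose on the bench near the carrier; not to be disturbed. Origin: centre of its underside.
- timer: White bench timer, 62 x 62 x 22 mm, loose on the bench near the carrier; not to be disturbed. Origin: centre of its underside.
- tip_box: Pipette tip box, 85 x 120 x 67 mm tall, loose on the bench near the carrier; not to be disturbed. Origin: centre of its underside.
- slide_box: Cardboard slide box, 90 x 80 x 34 mm, loose on the bench near the carrier; not to be disturbed. Origin: centre of its underside.

How it is judged:
By the outcome, as a careful person would: the job done as asked, in the order asked, and still so for the second after the job is handed in, with the robot touching nothing.
It also fails if it takes over 54 s, if anything falls off the work surface, if the arm or the gripper's body presses on something with over 40 N, if the wrist force passes 120 N, or if a joint passes its speed limit or range.

### The arm

A 6-joint arm with a two-finger parallel gripper is mounted at the origin on the work surface. World frame = base frame: x ahead of the robot, y to its left, z up, the work surface at z = 0. Lengths are in m, angles in rad, forces in N, time in s.
With the tool pointing down it reaches from about 0.375 to 0.75 m from the base axis. Payload 9 kg.
Tool frame: the origin (TCP) lies on the centre line of the jaws, within the pads' length; the fingertips stand 25 mm ahead of it and the grasp point (between the pads) lies 6 mm ahead of it; z points along the fingers, y is the line along which they close (so a half turn about z gives the same grasp; the last joint's range is limited). The gripper opens to 85 mm and grips with 20 to 120 N. Pads are 22 mm wide; open, the fingers measure 114 mm over their backs; the gripper's body (76 mm by 85 mm) begins 54 mm behind the grasp point. The pads swing forward as they close: fully open they stand 13 mm farther back than shut.
Start: joints at [-1.358, 0.104, 0.097, 1.564, 0, 1.353], TCP at [0.251, -0.545, 0.256] pointing down, gripper open.
Joint ranges: [-2.99, 2.99], [-0.84, 1.86], [-1.1, 1.16], [-1.84, 2.11], [-1.51, 1.56], [-3.14, 3.14]. Speed limits (rad/s): [2.22, 2.22, 2.57, 3.14, 3.14, 3.14].

### API

Orientations are given as a 3x3 rotation matrix whose columns are the frame's x, y, z axes.
In Python, from station import arm, imaging gives the robot as it stands (arm), with the cameras (imaging).
- The arm moves only by the shell command python3 inch.py [OPENING] [FORCE], which reads ROWS from standard input. ROWS is a JSON list of rows, 1 to 12 of them, each of 4 numbers: dx, dy, dz in m, then a turn about the tool's z in rad; each row shifts and turns the commanded pose from where the row before left it, along the tool's axes as they then stand; what a row does not reach is not made up. A row lasts 1/8 s, in which the tool goes at most 0.0625 m and 0.188 rad, less where a joint would pass 70% of its speed; a pose out of reach is approached as far as the arm can. OPENING is the finger opening in m, set as the command begins (- or left out keeps the last). The fingers move at their own pace and stop on an object; FORCE is the grip in N (left out, the last holds). Time passes only in rows, so rows that do not move let the fingers close. It prints the time, the measured TCP pose, the force, the opening and the grip force at its end. Input that does not fit is refused with a message, and nothing moves.
- arm.get_state(): the state, without advancing time (a new reading comes with each control period).
- imaging.read_camera(name): name is "scene" or "top" or "wrist"; returns the picture (480x640x3 uint8, red, green, blue); there is no depth.
- imaging.calibration(name): a dict with "K" (3x3 intrinsics, pixels), "extrinsics" (4x4, takes a point from camera to world coordinates); the wrist camera has in their place "hand_eye" (4x4, takes a point from camera to tool coordinates, whose origin is the TCP and whose axes are the flange's). Camera axes: x right, y down, z forward; pixel columns grow to the right and rows downward; lengths in m; the calibration is good to about 2 mm. A picture is of the moment at which its call begins: read the wrist's pose just before it. calibration takes no time and is no camera call.
- arm.close_job(): hands the job in; it is judged then, once.
The state is a dict: "time": time; "q": joint angles; "qd": joint speeds; "joint_efforts": joint torques, N m; "tcp_pos": TCP position; "tcp_rot": TCP orientation; "ft_force": force on the tool from outside, world axes, zero at the start; "torque": the same for the moment, N m; "opening": finger opening in m; "grasp_force": force on a finger pad.
Only numpy, scipy, OpenCV 4.12 (cv2) and the standard library are available. Lean on these libraries where they do the work, as an engineer would, in place of code of your own. Each camera call takes 0.05 s, during which the arm holds its last target. There are 200 camera calls.

## Working session

There is one attempt and no reset: what is moved stays moved. The work goes in short steps, Python scripts to look and compute and a shell command to move; the robot and the scene stay as the last step left them, time stands still between calls to the robot, and variables do not carry over. Pictures are saved under pics/ and viewed, at most 10 in all, crops included, and the job is handed in when it is done.

```bash
ls; mkdir -p pics; python3 - <<'E'
from station import arm, imaging
import cv2,numpy as np
for n in("scene","top"):
    im=imaging.read_camera(n); cv2.imwrite(f"pics/{n}0.png",im[:,:,::-1])
    c=imaging.calibration(n); print(n,np.round(c["K"],1).tolist(),np.round(c["extrinsics"],3).tolist())
s=arm.get_state(); print(s["time"],np.round(s["tcp_rot"],3).tolist(),s["tcp_pos"],s["opening"])
E
```

```text
inch.py
pics
station.py
scene [[523.1, 0.0, 322.6], [0.0, 523.1, 238.4], [0.0, 0.0, 1.0]] [[-0.987, -0.156, 0.047, 0.535], [-0.163, 0.944, -0.287, 0.236], [0.0, -0.291, -0.957, 0.843], [0.0, 0.0, 0.0, 1.0]]
top [[520.9, 0.0, 319.5], [0.0, 520.9, 231.2], [0.0, 0.0, 1.0]] [[0.016, -0.987, 0.162, 0.43], [-1.0, -0.017, -0.007, -0.003], [0.009, -0.162, -0.987, 0.971], [0.0, 0.0, 0.0, 1.0]]
0.1 [[0.909, 0.418, -0.0], [0.418, -0.909, 0.001], [0.0, -0.001, -1.0]] [ 0.25051404 -0.54490171  0.25561357] 0.08552924083521098
```

View pics/scene0.png

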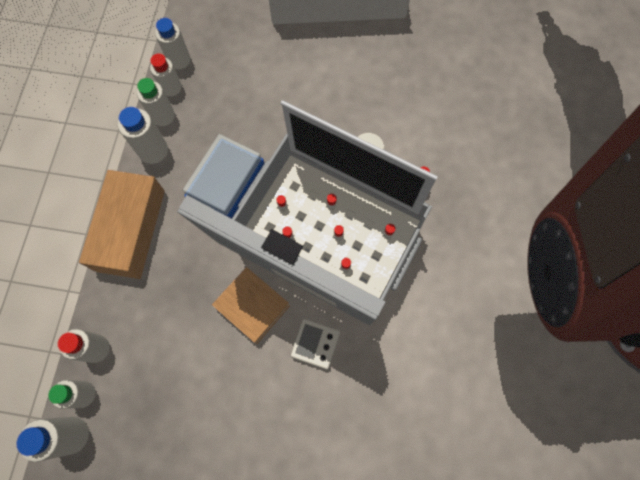

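View pics/top0.png

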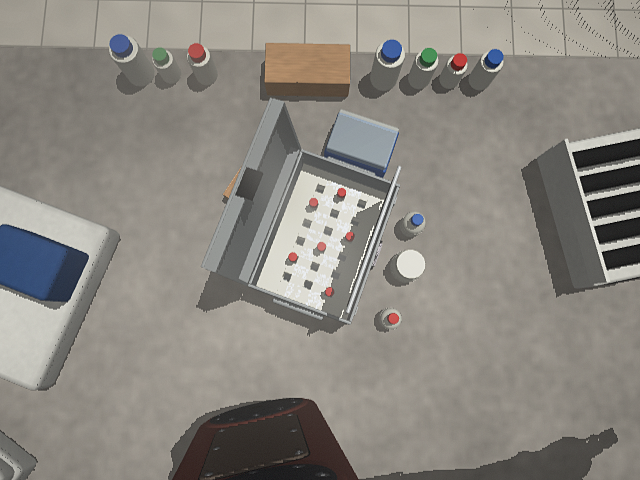

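The scene shows the carrier at about (320,220), with the flap upright at (360,150) and the cover upright at (280,260). The top view shows the carrier at about (310,230), with the cover on the left, the flap at (375,245) and small bottles to its right. I'll zoom in on both for the corners.

```bash
python3 - <<'E'
import cv2,numpy as np
a=cv2.imread("pics/top0.png")[90:340,195:435]; b=cv2.imread("pics/scene0.png")[90:340,175:445]
f=lambda i,w:cv2.resize(i,None,fx=w,fy=w,interpolation=cv2.INTER_CUBIC)
o=np.hstack([f(a,1.55),f(b,1.55)]); print(o.shape)
cv2.imwrite("pics/a.png",f(a,2.4)); cv2.imwrite("pics/b.png",f(b,2.4))
E
```

```text
(388, 790, 3)
```

View pics/a.png

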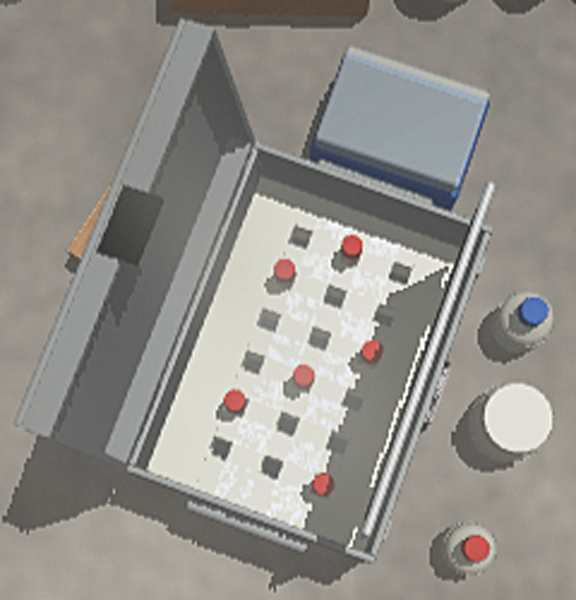

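View pics/b.png

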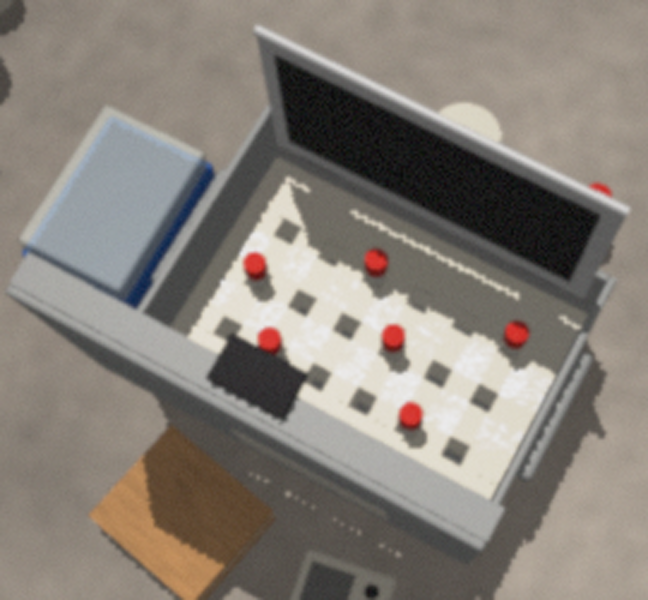

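The crop of the top view has the flap edge from (490,185) to (368,532). The cover's top strip runs from (185..213,20..32) to (17..50,423..432), and the rim corners are (255,148), (490,232), (372,558) and (130,465). In the scene crop, the flap edge runs from (258,28) to (628,210), and the cover strip from (28,258)/(10,290) to (500,508)/(482,548).

```bash
cat > h.py <<'E'
import numpy as np
from station import arm, imaging
def ray(n,uv):
    c=imaging.calibration(n);K=np.array(c["K"]);T=np.array(c["extrinsics"])
    d=T[:3,:3]@np.linalg.solve(K,[uv[0],uv[1],1.]);return T[:3,3],d/np.linalg.norm(d)
def plane(n,uv,z):
    o,d=ray(n,uv);return o+d*(z-o[2])/d[2]
def tri(p,q):
    o1,d1=ray("top",p);o2,d2=ray("scene",q)
    s=np.linalg.lstsq(np.c_[d1,-d2],o2-o1,rcond=None)[0]
    a,b=o1+s[0]*d1,o2+s[1]*d2;return (a+b)/2,np.linalg.norm(a-b)
A=lambda u,v:(195+u/2.4,90+v/2.4)
B=lambda u,v:(175+u/2.4,90+v/2.4)
E
python3 - <<'E'
from h import *
np.set_printoptions(precision=4,suppress=True)
for n,p,q in [("flap far",(490,185),(258,28)),("flap near",(368,532),(628,210)),("cov in far",(213,32),(28,258)),("cov out far",(185,20),(10,290)),("cov in near",(50,432),(500,508)),("cov out near",(17,423),(482,548)),("rim near -y",(372,558),(612,280))]:
    print(n,*tri(A(*p),B(*q)))
R=[plane("top",A(*p),.115) for p in [(255,148),(490,232),(372,558),(130,465)]]
R=np.array(R);print(R)
print([np.linalg.norm(R[i]-R[i-1]) for i in range(4)],R.mean(0))
for n,p,q in [("cap",(351,245),(255,265)),("cap",(320,484),(517,333))]: print(n,*tri(A(*p),B(*q)))
e=R[1]-R[2];print(np.degrees(np.arctan2(e[1],e[0])));e=R[0]-R[3];print(np.degrees(np.arctan2(e[1],e[0])))
for n,p,z in [("jar",(517,418),.062),("ra",(533,311),.075),("rb",(477,548),.066),("box",(345,50),.067),("box",(488,95),.067)]: print(n,plane("top",A(*p),z))
E
```

```text
flap far [ 0.6476 -0.1228  0.2369] 0.00011378970939315353
flap near [ 0.437  -0.0498  0.2342] 0.0019171480582525868
cov in far [0.724  0.045  0.2822] 0.001142459765342763
cov out far [0.7299 0.0617 0.2818] 0.0012633954183630255
cov in near [0.4876 0.128  0.2871] 0.002233799889881177
cov out near [0.4927 0.1468 0.2846] 0.0017013284382438527
rim near -y [ 0.421  -0.0609  0.1058] 0.0013974026504159488
[[ 0.7079  0.0245  0.115 ]
 [ 0.6495 -0.1424  0.115 ]
 [ 0.4218 -0.0606  0.115 ]
 [ 0.4816  0.1049  0.115 ]]
[np.float64(0.24008328597269235), np.float64(0.17683842462365784), np.float64(0.24194621751143244), np.float64(0.17600706651051906)] [ 0.5652 -0.0184  0.115 ]
cap [ 0.6479 -0.0463  0.073 ] 0.0012107592192889861
cap [ 0.4725 -0.0257  0.0785] 0.00020865546769805398
-19.761337454879314
-19.56424903320633
jar [ 0.5236 -0.1695  0.062 ]
ra [ 0.6009 -0.1798  0.075 ]
rb [ 0.4295 -0.139   0.066 ]
box [ 0.8023 -0.0408  0.067 ]
box [ 0.7685 -0.1496  0.067 ]
```

Measured poses:

| Item | Value |
|---|---|
| Carrier centre | about (0.565, -0.018) |
| Carrier yaw | -19.7° |
| Flap | about 1.53 rad, edge z 0.236 (0.241 expected) |
| Cover | about 1.69 rad |

I'll turn the tool so that its x is the carrier's y and its y is the carrier's x, then go behind the flap with the fingers closed.

```bash
cat >> h.py <<'E'
C=np.array([.565,-.018]);X=np.array([np.cos(-.344),np.sin(-.344)]);Y=np.array([-X[1],X[0]])
def st():
    s=arm.get_state();p=s["tcp_pos"];d=p[:2]-C;R=s["tcp_rot"]
    print("t%.2f xc%.4f yc%.4f tipz%.4f yaw%.3f"%(s["time"],d@X,d@Y,p[2]-.025,np.arctan2(R[1,0],R[0,0])),"F",np.round([s["ft_force"][:2]@X,s["ft_force"][:2]@Y,s["ft_force"][2]],2))
E
echo '[[0, 0, 0, -0.16], [0, 0, 0, -0.16], [0, 0, 0, -0.16], [0, 0, 0, -0.16], [0, 0, 0, -0.156], [0, 0, 0, 0]]' | python3 inch.py 0 20
echo '[[0.05, 0, 0, 0], [0.06, 0, 0.01, 0], [0.06, 0, 0.01, 0], [0.06, 0, 0.01, 0], [0.06, 0, 0, 0], [0.06, 0, 0, 0], [0.06, 0, 0, 0], [0.06, 0, 0, 0], [0, 0, 0, 0], [0, 0, 0, 0]]' | python3 inch.py
python3 -c "from h import *;st()"
```

```text
time: 0.85
tcp_pos: [0.2505, -0.545, 0.2559]
tcp_rot: [[0.338, 0.941, -0.0], [0.941, -0.338, 0.001], [0.001, -0.0, -1.0]]
ft_force: [-0.2, 0.2, -0.9]
opening: 0.0003
grasp_force: 0.0
time: 2.1
tcp_pos: [0.4091, -0.1027, 0.2262]
tcp_rot: [[0.338, 0.941, -0.0], [0.941, -0.338, -0.0], [-0.0, -0.0, -1.0]]
ft_force: [-0.4, -0.3, -0.0]
opening: 0.0001
grasp_force: 0.0
t2.10 xc-0.1182 yc-0.1323 tipz0.2012 yaw1.225 F [-0.25 -0.46 -0.01]
```

```bash
echo '[[0, 0.04, 0, 0], [0, 0.04, 0, 0], [0, 0.038, 0, 0], [0, 0, 0, 0], [0.014, 0, 0, 0], [0.014, 0, 0, 0], [0.014, 0, 0, 0], [0.014, 0, 0, 0], [0.014, 0, 0.003, 0], [0, 0, 0, 0]]' | python3 inch.py >/dev/null
python3 - <<'E'
from h import *
st()
import cv2
a=imaging.read_camera("top")[:,:,::-1]; b=imaging.read_camera("scene")[:,:,::-1]
cv2.imwrite("pics/c1.png",np.hstack([cv2.resize(i[90:340,185:445],None,fx=1.53,fy=1.53) for i in(a,b)]))
E
```

```text
t3.35 xc-0.0004 yc-0.0611 tipz0.1980 yaw1.228 F [ 0.21 -0.16 -0.53]
```

View pics/c1.png

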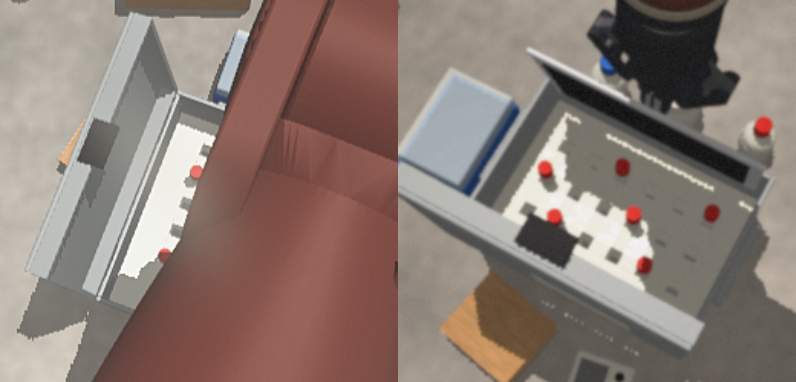

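The scene crop shows the finger behind the flap. Its far corner moved from (282,102) to about (270,123), so the flap is folding at about 75° as planned. Continuing along the arc.

```bash
echo '[[0.014, 0, 0.005, 0], [0.013, 0, 0.006, 0], [0.012, 0, 0.008, 0], [0.011, 0, 0.009, 0], [0.009, 0, 0.011, 0], [0.008, 0, 0.012, 0], [0.006, 0, 0.013, 0], [0.005, 0, 0.013, 0], [0.003, 0, 0.011, 0]]' | python3 inch.py >/dev/null
python3 -c "from h import *;st()"
echo '[[0, 0, 0.006, 0], [0, 0, 0.005, 0], [0, 0, 0.003, 0], [0, 0, 0, 0]]' | python3 inch.py >/dev/null
python3 -c "from h import *;st()"
```

```text
t4.58 xc-0.0004 yc0.0188 tipz0.1092 yaw1.227 F [ 0.41 -0.44  0.53]
t5.08 xc-0.0002 yc0.0185 tipz0.0963 yaw1.227 F [-0.36 -0.56  0.42]
```

```bash
for i in 1 2 3; do echo '[[0, 0, 0.0015, 0], [0, 0, 0, 0]]' | python3 inch.py >/dev/null
python3 -c "from h import *;st()"; done
```

```text
t5.33 xc-0.0001 yc0.0186 tipz0.0949 yaw1.227 F [-0.31 -0.42 -0.05]
t5.58 xc-0.0002 yc0.0186 tipz0.0932 yaw1.227 F [ 0.28 -0.76 -0.34]
t5.83 xc-0.0001 yc0.0186 tipz0.0925 yaw1.227 F [-2.55  0.46  5.9 ]
```

```bash
echo '[[0, 0, 0.001, 0], [0, 0, 0, 0], [0, 0, 0, 0]]' | python3 inch.py >/dev/null
python3 -c "from h import *;st()"
echo '[[0, 0, -0.02, 0], [0, 0, -0.05, 0], [0, 0, -0.06, 0], [0, 0, -0.06, 0], [0, 0, -0.06, 0], [0, -0.05, 0, 0], [0, -0.06, 0, 0], [0, -0.06, 0, 0], [0, 0, 0, 0], [0, 0, 0, 0]]' | python3 inch.py >/dev/null
python3 - <<'E'
from h import *
st()
import cv2
a=imaging.read_camera("top")[:,:,::-1]; b=imaging.read_camera("scene")[:,:,::-1]
cv2.imwrite("pics/c2.png",np.hstack([cv2.resize(i[90:340,185:445],None,fx=1.53,fy=1.53) for i in(a,b)]))
E
```

```text
t6.20 xc-0.0001 yc0.0186 tipz0.0925 yaw1.227 F [-5.73 -2.09 12.67]
t7.45 xc-0.1699 yc0.0187 tipz0.3416 yaw1.227 F [0.32 0.24 0.18]
```

View pics/c2.png

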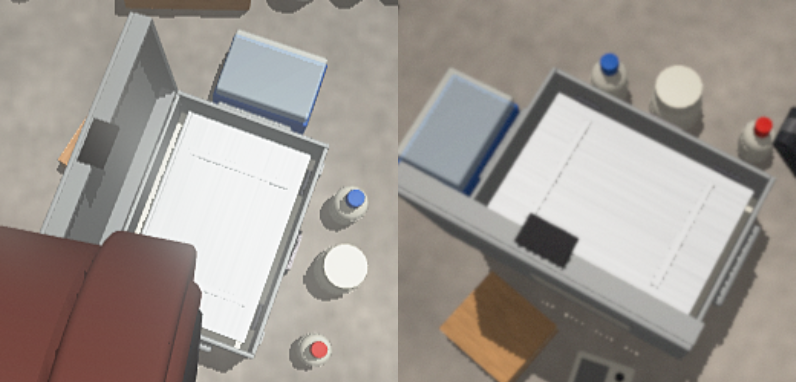

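The flap is flat (pressing at 12.7 N moved it no further) and nothing around it has moved. Next I go over the open cover to its outer side.

```bash
echo '[[0.043, 0.0425, 0, 0], [0.043, 0.0425, 0, 0], [0.043, 0.0425, 0, 0], [0.043, 0.0425, 0, 0], [0, 0, 0, 0], [0, 0, 0, 0]]' | python3 inch.py >/dev/null
python3 -c "from h import *;st()"
echo '[[0, 0, 0.045, 0], [0, 0, 0.044, 0], [0, 0, 0, 0], [0, 0, 0, 0]]' | python3 inch.py >/dev/null
python3 - <<'E'
from h import *
st()
import cv2
a=imaging.read_camera("top")[:,:,::-1]; b=imaging.read_camera("scene")[:,:,::-1]
cv2.imwrite("pics/c3.png",np.hstack([cv2.resize(i[90:340,185:445],None,fx=1.53,fy=1.53) for i in(a,b)]))
E
```

```text
t8.30 xc-0.0007 yc0.1894 tipz0.3394 yaw1.227 F [-0.58 -0.22  1.05]
t8.80 xc-0.0009 yc0.1893 tipz0.2555 yaw1.226 F [0.67 0.26 0.87]
```

View pics/c3.png

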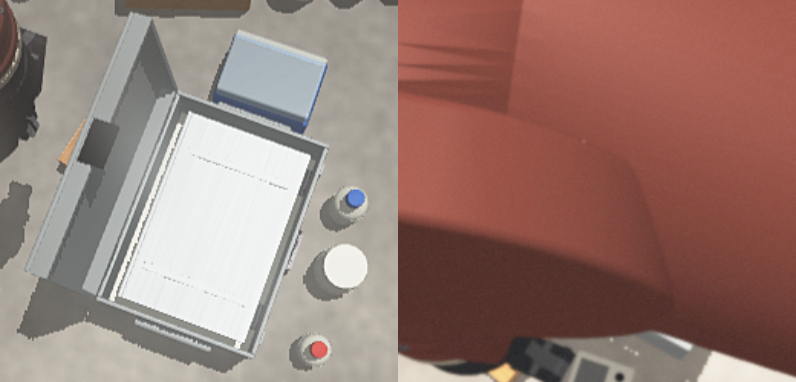

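The top crop shows the gripper to the left of the cover and clear of it, with the flap flat. Now I push in along the arc.

```bash
echo '[[-0.015, 0, 0, 0], [-0.015, 0, 0, 0], [-0.012, 0, 0, 0], [-0.008, 0, 0, 0], [-0.008, 0, 0, 0], [-0.008, 0, 0, 0], [-0.009, 0, 0, 0], [-0.009, 0, 0, 0], [-0.009, 0, 0, 0], [-0.01, 0, 0, 0]]' | python3 inch.py >/dev/null
python3 -c "from h import *;st()"
echo '[[-0.009, 0, 0.002, 0], [-0.009, 0, 0.002, 0], [-0.009, 0, 0.002, 0], [-0.009, 0, 0.003, 0], [-0.008, 0, 0.004, 0], [-0.008, 0, 0.004, 0], [-0.008, 0, 0.005, 0], [-0.008, 0, 0.005, 0], [-0.007, 0, 0.006, 0], [-0.007, 0, 0.006, 0], [-0.007, 0, 0.007, 0], [0, 0, 0, 0]]' | python3 inch.py >/dev/null
python3 - <<'E'
from h import *
st()
import cv2
a=imaging.read_camera("top")[:,:,::-1]; b=imaging.read_camera("scene")[:,:,::-1]
cv2.imwrite("pics/c4.png",np.hstack([cv2.resize(i[90:340,185:445],None,fx=1.53,fy=1.53) for i in(a,b)]))
E
```

```text
t10.15 xc-0.0011 yc0.0860 tipz0.2516 yaw1.227 F [ 1.78  3.89 -0.32]
t11.65 xc-0.0015 yc-0.0032 tipz0.2051 yaw1.226 F [-0.19 -0.45 -0.08]
```

View pics/c4.png

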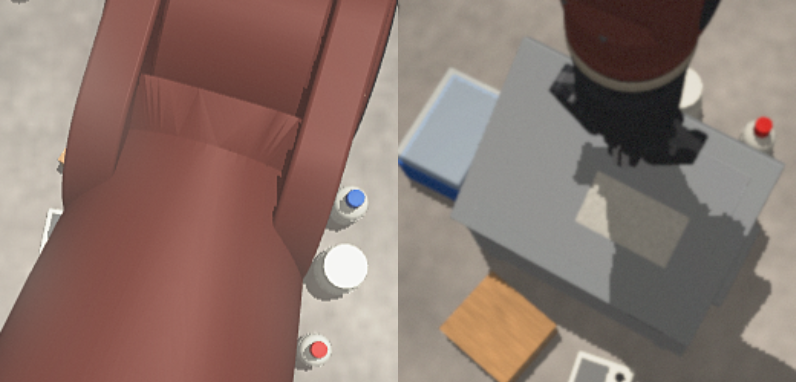

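The scene crop shows the cover about 30° from shut, with the finger on its outer face and nothing disturbed. I'll continue, slower towards the end.

```bash
echo '[[-0.006, 0, 0.004, 0], [-0.005, 0, 0.005, 0], [-0.004, 0, 0.005, 0], [-0.004, 0, 0.005, 0], [-0.003, 0, 0.005, 0], [-0.003, 0, 0.005, 0], [-0.003, 0, 0.005, 0], [-0.002, 0, 0.005, 0], [-0.002, 0, 0.005, 0], [-0.001, 0, 0.004, 0], [-0.001, 0, 0.004, 0], [-0.001, 0, 0.003, 0]]' | python3 inch.py >/dev/null
python3 -c "from h import *;st()"
echo '[[-0.001, 0, 0.003, 0], [0, 0, 0.003, 0], [0, 0, 0.002, 0], [0, 0, 0.002, 0]]' | python3 inch.py >/dev/null
python3 -c "from h import *;st()"
```

```text
t13.25 xc-0.0012 yc-0.0376 tipz0.1507 yaw1.227 F [-0.65 -0.88  1.19]
t13.75 xc-0.0011 yc-0.0385 tipz0.1409 yaw1.227 F [ 0.12 -0.72  1.41]
```

```bash
for i in 1 2 3; do echo '[[0, 0, 0.001, 0], [0, 0, 0, 0], [0, 0, 0, 0]]' | python3 inch.py >/dev/null
python3 -c "from h import *;st()"; done
```

```text
t14.12 xc-0.0013 yc-0.0383 tipz0.1398 yaw1.227 F [0.7  0.76 1.2 ]
t14.50 xc-0.0012 yc-0.0384 tipz0.1389 yaw1.227 F [-0.53 -0.21  0.12]
t14.88 xc-0.0011 yc-0.0385 tipz0.1381 yaw1.227 F [-0.99 -0.52  2.49]
```

```bash
for i in 1 2; do echo '[[0, 0, 0.001, 0], [0, 0, 0, 0], [0, 0, 0, 0]]' | python3 inch.py >/dev/null
python3 -c "from h import *;st()"; done
```

```text
t15.25 xc-0.0011 yc-0.0385 tipz0.1380 yaw1.227 F [-4.04 -1.78 10.2 ]
t15.62 xc-0.0010 yc-0.0385 tipz0.1379 yaw1.227 F [-7.8  -0.93 16.58]
```

The cover is at a hard stop at z 0.138, its shut height. Retreating for a last look.

```bash
echo '[[0, 0, -0.01, 0], [0, 0, -0.04, 0], [0, 0, -0.06, 0], [0, 0, -0.06, 0], [0, -0.06, 0, 0], [0, -0.06, 0, 0], [0, -0.06, 0, 0], [0, -0.02, 0, 0], [0, 0, 0, 0], [0, 0, 0, 0]]' | python3 inch.py >/dev/null
python3 - <<'E'
from h import *
st()
import cv2
a=imaging.read_camera("top")[:,:,::-1]; b=imaging.read_camera("scene")[:,:,::-1]
cv2.imwrite("pics/c5.png",np.hstack([cv2.resize(i[90:340,185:445],None,fx=1.53,fy=1.53) for i in(a,b)]))
E
```

```text
t16.88 xc-0.2004 yc-0.0385 tipz0.3059 yaw1.227 F [-0.24 -0.59 -0.02]
```

View pics/c5.png

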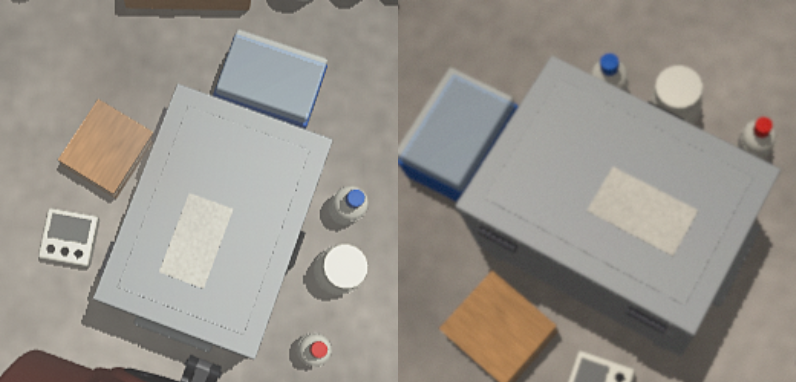

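The cover is shut square on the rim, the robot is clear, and the neighbours stand where they did.

```bash
python3 -c "from station import arm, imaging;print(arm.close_job())"
```

```text
the job is handed in; nothing more can be done
None
```

The flap is pressed flat and the cover was eased fully shut over it; in the last pictures the carrier and its neighbours had not visibly moved, and I handed the job in at about 17 s.

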